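Open the push-and-turn cap of the red canister

ROBOT

A 6-joint arm with a two-finger parallel gripper is mounted at the origin on the work surface. World frame = base frame: x ahead of the robot, y to its left, z up, the work surface at z = 0. Lengths are in mm, angles in degrees, forces in N, time in s.
With the tool pointing down it reaches from about 300 to 850 mm from the base axis. Payload 4.2 kg.
Tool frame: the origin (TCP) lies midway between the tips of the shut fingers; the grasp point (between the pads) lies 19 mm behind it; x points along the fingers, y is the direction in which the jaws open and shut, and the axes are right-handed (so a half turn about x gives the same grasp; the last joint's range is limited). The gripper opens to 91 mm and grips with 3 to 60 N. Pads are 32 mm wide; open, the fingers measure 118 mm over their backs; the gripper's body (76 mm by 178 mm) begins 60 mm behind the grasp point.
Start: joints at [-75.115, 18.312, 89.639, -0, 72.044, -1.146], TCP at [158.797, -552.654, 213.976] pointing down, gripper open.
Joint ranges: [-177.97, 177.97], [-48.28, 115.42], [12.27, 149.76], [-77.06, 257.06], [2.81, 150.46], [-146.56, 146.56]. Speed limits (degrees/s): [147.25, 147.25, 180, 180, 180, 180].

INTERFACE

Orientations are given as [roll, pitch, yaw] about the fixed x, y, z axes, in that order (R = Rz(yaw) Ry(pitch) Rx(roll)).
In Python, from workcell import * gives the robot as it stands.
- The arm moves only by the shell command python3 -m handwheel 'ROWS' [FORCE]. ROWS is a JSON object of lists of equal length, an entry for each row: "gripper": the closure, from 0 (fully open) to 1 (shut); "offset": the shift along the tool's x, y, z in mm, a list of three; "rot": the turn, a rotation vector about the tool's x, y, z in degrees, a list of three. A call has 1 to 5 rows; each row is the pose to reach, as a shift and turn from the pose commanded when the call began, along the tool's axes at that moment; what a row does not reach only later rows make up. A row lasts 1/12 s, in which the tool goes at most 41.7 mm and 7.16 degrees, less where a joint would pass 70% of its speed; a pose out of reach is approached as far as the arm can. A call with a gripper value outside its range is refused whole. The fingers move at their own pace and stop on an object; FORCE is the grip in N (left out, the last holds). Time passes only in rows, so rows that repeat a pose let the fingers close. It gives the time, the measured TCP pose, the force and the opening at its end, in the units of the state.
- state(): the state, without advancing time (a new reading comes with each control period).
- grab_frame(name): name is "side" or "top" or "wrist"; returns the picture (420x560x3 uint8, red, green, blue); there is no depth.
- camera_params(name): a dict with "fx", "fy", "cx", "cy" (pixels), "position" and "attitude" of the camera in the world; the wrist camera has in their place "hand_eye" (4x4, takes a point from camera to tool coordinates, whose origin is the TCP and whose axes are the tool frame's). Camera axes: x right, y up, looking along -z (the intrinsics and any distortion apply to the point x, -y, -z); pixel columns grow to the right and rows downward; lengths in mm; the calibration is good to about 2 mm. A picture is of the moment at which its call begins: read the wrist's pose just before it. camera_params takes no time and is no camera call.
- job_done(): hands the job in, once; it reports no verdict.
The state is a dict: "time_s": time; "qpos": joint angles; "qvel": joint speeds; "effort": joint torques, N m; "ee_pos": TCP position; "ee_rot": TCP orientation; "force": force on the tool from outside, world axes, zero at the start; "torque": the same for the moment, N m; "gripper_width": finger opening in mm.
Only numpy, scipy, OpenCV 4.12 (cv2) and the standard library are available. Lean on these libraries where they do the work, as an engineer would, in place of code of your own. Each camera call takes 0.05 s, during which the arm holds its last target.

TASK

Open the red canister so the battery can be topped up: press its yellow safety cap down, twist it counter-clockwise while it is pressed until it comes free, and lift it straight off. Finish still holding the cap level in the gripper, above the open neck and about 8 cm clear of it, with the canister left standing where it was and nothing else on the shelf disturbed.

Things in the scene. Friction and masses are not known exactly. Their poses are not given: they have to be found in the camera images.
- canister: Loose full red plastic canister, 1.4 to 1.9 kg, 110 x 110 mm; origin at the centre of its underside, z up. Body 128 mm high, then an 88 x 88 mm shoulder block with its flat top at 145 mm; 187.5 mm high in all with the locked cap on. White marks on the shoulder: long on its +x side (locked), short 52 deg counter-clockwise of it (free). Only friction holds it; a twist past the stop turns it too.
- neck (a point): Centre of the canister's neck rim, on its axis, 163 mm above its underside. The neck is 34 mm in diameter, with lugged flange pieces out to 42 mm; the cap is clear of it when raised 15 mm.
- cap: Loose yellow safety cap, 80 g, 54 mm diameter, 35.5 mm high; origin on its axis at the skirt's lower edge, z up. The top 14 mm (21.5 to 35.5 mm above the origin) is the round grip; the skirt below is 1.5 mm smaller in radius. Locked, its origin is 152 mm above the canister's and its x axis (black pointer line on top) is along the canister's x.
- cap_top (a point): Centre of the cap's flat top. A spring in the cap pushes it up with 4 N plus 1 N per mm pressed. Pressing 3 mm (7 N) clears the locking teeth; it bottoms at 7 mm (11 N). Kept about 5 mm down it turns counter-clockwise seen from above, and is free to lift when turned 38 to 66 deg from locked (best 52); a stop is at 66. It does not turn clockwise.
- charger: Bystander: loose blue battery charger 150 x 120 mm, 95 mm high with a black handle to 118 mm; origin at the centre of its underside.
- spray: Bystander: loose green tin with a pale label, 66 mm diameter, 150 mm high; origin at the centre of its underside.
- tray: Bystander: loose aluminium socket tray 110 x 190 mm, about 40 mm high with its sockets; origin at the centre of its underside.
- torch: Bystander: loose black torch lying along its x axis, 135 mm long, 38 mm high; origin on the shelf below its middle.
- rail: Bystander, fixed: chrome hook rail 200 mm long along its y, 201 mm high, with a steel terminal wrench on it; origin at the centre of its foot. A red and grey toolbox (170 mm high, left side) and a grey bin (100 mm high, right side) also stand fixed on the shelf.
There are look-alikes about, which are no part of the job. Of the things that look like the canister, take the one that is farthest from the robot's base at the start.

How it is judged (in metres and radians):
On the way, in this order (a step that is already met when the one before it is completed fails the run):
1. the cap, still in its locked direction, is pressed down at least 2.5 mm (z of cap in the frame of canister below 0.1495 m and angle between the x axis of cap and the x axis of canister, either way round below 0.3 rad), for 0.05 s.
2. the cap is turned at least 34 degrees on the neck (angle between the x axis of cap and the x axis of canister, either way round above 0.6 rad and z of cap in the frame of canister below 0.16 m), for 0.05 s.
3. the cap is lifted off, its skirt more than 20 mm above the neck rim, with the canister on the shelf (z of cap in the frame of neck above 0.02 m and height (world z) of canister below 0.006 m), for 0.1 s.
At the end, for the whole second after the job is handed in: Fingers hold the cap, still, level within 17 deg, lower edge 50-150 mm above the neck rim and within 35 mm sideways, off the canister. Canister upright, untouched by the robot, within 40 mm of its start (turning is fine). Charger, green tin, tray, torch within 20 mm of their starts (z of cap in the frame of neck between 0.05 and 0.15 m and horizontal distance between cap and neck below 0.035 m and angle between cap's own z axis and vertical below 0.3 rad and linear speed of cap below 0.03 m/s and contact force between the fingers and cap above 1.5 N and contact force between each of cap, the arm, the fingers and canister below 0.3 N and distance of canister from where it was at the start of the episode below 0.04 m and angle between canister's own z axis and vertical below 0.05 rad and linear speed of canister below 0.02 m/s and distance of each of charger, spray, tray, torch from where it was at the start of the episode below 0.02 m); the arm keeps its last pose, push and grip.
It fails at once if the canister is tipped more than 14 degrees or lifted more than 15 mm (angle between canister's own z axis and vertical above 0.25 rad or height (world z) of canister above 0.015 m).
It fails at once if a bystander is shifted more than 30 mm or the robot strikes the rail with over 15 N (distance of any of charger, spray, tray, torch from where it was at the start of the episode above 0.03 m or contact force between any of the arm, the fingers and rail above 15 N).
It also fails if it takes over 35 s, if anything falls off the work surface, if the arm or the gripper's body presses on something with over 40 N, if the wrist force passes 120 N, or if a joint passes its speed limit or range.

## Working session

There is one attempt and no reset: what is moved stays moved. The work goes in short steps, Python scripts to look and compute and a shell command to move; the robot and the scene stay as the last step left them, time stands still between calls to the robot, and variables do not carry over. Pictures are saved under pics/ and viewed, and the job is handed in when it is done.

```bash
mkdir -p pics; ls
python3 - <<'E'
from workcell import *
import cv2
s=state(); print({k:s[k] for k in ('time_s','ee_pos','ee_rot','force','gripper_width')})
for n in ('side','top','wrist'):
    print(n,camera_params(n))
    cv2.imwrite(f'pics/{n}0.png',cv2.cvtColor(grab_frame(n),cv2.COLOR_RGB2BGR))
E
```

```text
pics
{'time_s': 0.0, 'ee_pos': array([ 158.65208657, -552.17933516,  213.11592494]), 'ee_rot': array([-90.43456263,  89.89978612, 105.59683967]), 'force': array([ 0.32553708, -0.48076006, -0.06705772]), 'gripper_width': 91.42614120770881}
side {'fx': 414.99015800240795, 'fy': 414.99015800240795, 'cx': 278.0797040322343, 'cy': 207.7190362733009, 'position': array([471.41979605, 852.64291343, 618.78877688]), 'attitude': array([  61.02781622,   -0.53064168, -175.59951001])}
top {'fx': 509.99560204803976, 'fy': 509.99560204803976, 'cx': 280.6776620414739, 'cy': 212.7909464338189, 'position': array([ 333.33076894,  -11.4905122 , 1272.86770436]), 'attitude': array([ 10.23299043,   0.7627891 , -89.7229811 ])}
wrist {'fx': 296.85369482049794, 'fy': 296.85369482049794, 'cx': 279.9807392510849, 'cy': 209.58780411819927, 'hand_eye': array([[-1.20370141e-03,  2.68608311e-01, -9.63248736e-01,
        -1.71198170e+02],
       [ 9.99999146e-01, -1.67223432e-04, -1.29625708e-03,
        -4.34028678e-01],
       [-5.09263183e-04, -9.63249473e-01, -2.68607880e-01,
        -7.59623397e+01],
       [ 0.00000000e+00,  0.00000000e+00,  0.00000000e+00,
         1.00000000e+00]])}
```

View pics/side0.png

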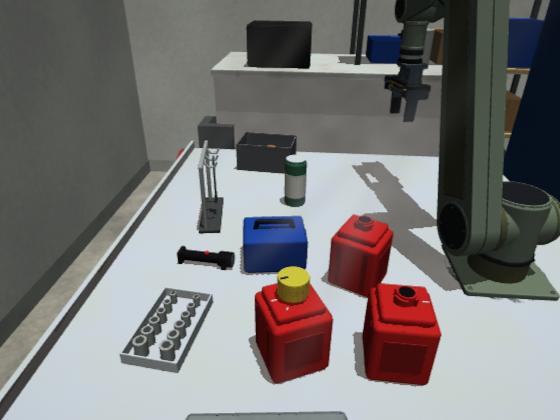

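View pics/top0.png

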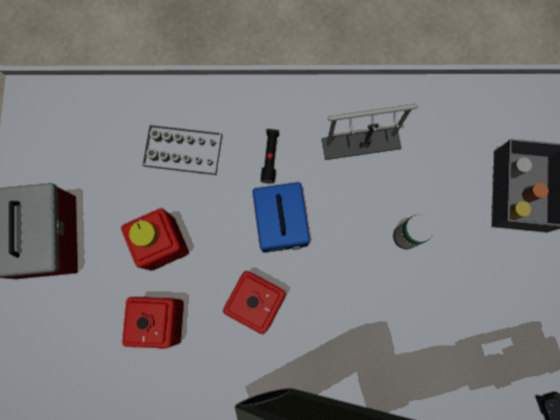

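View pics/wrist0.png

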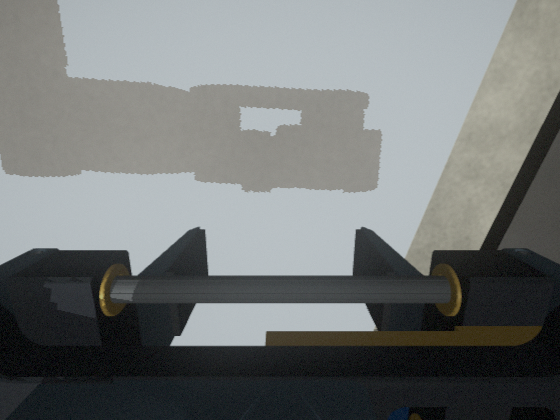

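The three lookalikes in the top view are the capped canister (155,238), an open one (152,322) and an open one (254,301). The capped one is highest in the image, so it should be the farthest in x, and it is the only one with a cap. I'll measure it and confirm with a crop.

```bash
cat > h.py <<'E'
from workcell import *
import numpy as np, cv2
from scipy.spatial.transform import Rotation as Ro
def cam(n,tool=None):
    p=camera_params(n); K=(p['fx'],p['fy'],p['cx'],p['cy'])
    if 'position' in p: return K,Ro.from_euler('xyz',p['attitude'],degrees=True).as_matrix(),np.array(p['position'])
    H=np.array(p['hand_eye']); T=tool
    return K,T[:3,:3]@H[:3,:3],T[:3,:3]@H[:3,3]+T[:3,3]
def toolT():
    s=state();T=np.eye(4);T[:3,:3]=Ro.from_euler('xyz',s['ee_rot'],degrees=True).as_matrix();T[:3,3]=s['ee_pos'];return T
def ray(n,uv,tool=None):
    (fx,fy,cx,cy),R,o=cam(n,tool); d=R@np.array([(uv[0]-cx)/fx,-(uv[1]-cy)/fy,-1]); return o,d/np.linalg.norm(d)
def onz(n,uv,z,tool=None):
    o,d=ray(n,uv,tool); return o+d*(z-o[2])/d[2]
def cross(r1,r2):
    (a,u),(b,v)=r1,r2; A=np.stack([u,-v],1); t=np.linalg.lstsq(A,b-a,rcond=None)[0]
    p,q=a+t[0]*u,b+t[1]*v; return (p+q)/2,np.linalg.norm(p-q)
def proj(n,P,tool=None):
    (fx,fy,cx,cy),R,o=cam(n,tool); c=R.T@(np.array(P)-o); return cx+fx*c[0]/-c[2],cy-fy*c[1]/-c[2]
E
python3 - <<'E'
from h import *
t=cv2.imread('pics/top0.png'); s=cv2.imread('pics/side0.png')
for n,im in(('top',t),('side',s)):
    hsv=cv2.cvtColor(im,cv2.COLOR_BGR2HSV); m=cv2.inRange(hsv,(22,120,90),(36,255,255))
    k,l,st,c=cv2.connectedComponentsWithStats(m)
    for i in range(1,k):
        if st[i][4]>30: print(n,st[i],c[i])
for n,uv in (('capped',(155,238)),('open1',(152,322)),('open2',(254,301))):
    p=onz('top',uv,145); print(n,p[:2],np.hypot(*p[:2]))
a=cv2.resize(t[195:285,105:205],None,fx=6,fy=6,interpolation=cv2.INTER_CUBIC); cv2.imwrite('pics/ct.png',a)
a=cv2.resize(s[255:385,245:345],None,fx=4.5,fy=4.5,interpolation=cv2.INTER_CUBIC); cv2.imwrite('pics/cs.png',a)
E
```

```text
top [516 202  14  15 166] [522.56626506 208.51807229]
top [130 221  25  25 484] [141.69834711 233.1838843 ]
side [278 266  32  36 873] [294.01260023 282.96334479]
capped [478.94500243 285.14507053] 557.4011361639192
open1 [295.28271524 282.72398112] 408.8089179812115
open2 [341.25437187  61.75199134] 346.7965610477943
```

View pics/ct.png

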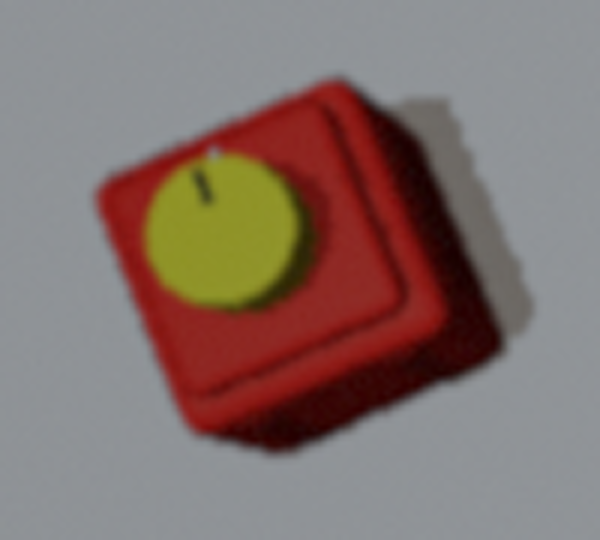

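View pics/cs.png

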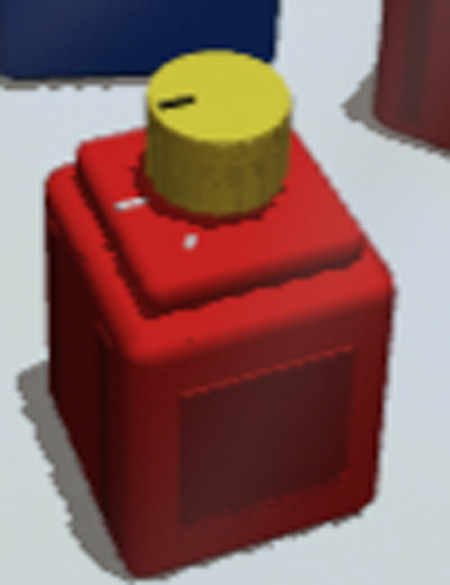

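The enlarged crops confirm it: the capped canister at (155,238) has both marks and is farthest from the base at 557 mm (the others are 409 and 347 mm). The cap top centre is at about (141.8,233.3) in the top view and (293.9,276.8) in the side view.

Run:
```python
from h import *
T=lambda x,y:(105+(x+.5)/6-.5,195+(y+.5)/6-.5); S=lambda x,y:(245+(x+.5)/4.5-.5,255+(y+.5)/4.5-.5)
c,e=cross(ray('top',T(221,230)),ray('side',S(220,98))); print('captop',c,e)
print('top@187.5',onz('top',T(221,230),187.5),'side@187.5',onz('side',S(220,98),187.5))
def yaw(a,b): d=(b-a)[:2]; return np.degrees(np.arctan2(d[1],d[0]))
print('ptr top',yaw(onz('top',T(208,202),187.5),onz('top',T(197,170),187.5)), yaw(onz('top',T(221,230),187.5),onz('top',T(197,170),187.5)))
print('ptr side',yaw(onz('side',S(195,100),187.5),onz('side',S(158,106),187.5)),yaw(onz('side',S(220,98),187.5),onz('side',S(158,106),187.5)))
# top body corners z=128
q=[onz('top',T(*p),128) for p in((98,190),(342,80),(445,325),(200,435))]; print(np.array(q)[:,:2],yaw(q[0],q[3]),yaw(q[0],q[1]),yaw(q[3],q[2]),yaw(q[1],q[2]),np.mean(q,0))
# marks
l=onz('side',S(130,203),145);sh=onz('side',S(190,242),145);ax=c
print('long',l,yaw(ax,l),'short',sh,yaw(ax,sh))
for n,p,z in(('toolbox',(77,272),0),('tb top corner',(55,185),170),('tb top',(57,275),170),('open1',(152,322),145),('tray',(145,168),40),('tray2',(215,172),40),('charger',(253,192),95)): print(n,onz('top',p,z))
s=state(); print(s['ee_pos'],s['ee_rot'],s['qpos'])
```

```text
captop [484.27875372 304.43964378 185.62930967] 0.7586697353073065
top@187.5 [484.4003436 303.8823736 187.5      ] side@187.5 [483.84779924 306.88985314 187.5       ]
ptr top 21.612010567495417 24.32620853100842
ptr side 19.380076391489055 16.551322649874052
[[507.87765093 368.91125114]
 [550.63882393 277.85939225]
 [456.85525491 234.59703219]
 [415.22018579 324.91841036]] -154.60209834552845 -64.8435898733915 -65.25191301535699 -155.23612412922137 [482.64797889 301.57152149 128.        ]
long [515.85392267 318.49559601 145.        ] 23.99663988731946 short [492.27040445 337.45689275 145.        ] 76.39354503338025
toolbox [411.54468863 514.58247977   0.        ]
tb top corner [594.20163197 508.44048061 170.        ]
tb top [394.46876333 487.32089264 170.        ]
open1 [295.28271524 282.72398112 145.        ]
tray [669.03634455 346.51361339  40.        ]
tray2 [658.93506942 170.51885717  40.        ]
charger [595.7354164   70.95944468  95.        ]
[ 158.67833747 -552.30478798  213.32654503] [-89.7094717   89.92476681 106.32160368] [-7.51161221e+01  1.83440808e+01  8.96871495e+01 -1.98427900e-03
  7.20439792e+01 -1.14658453e+00]
```

```bash
python3 -m handwheel '{"gripper":[0,0,0,0,0],"offset":[[-6,-32,-24],[-12,-64,-48],[-18,-96,-72],[-24,-128,-96],[-30,-160,-120]],"rot":[[-7,0,0],[-14,0,0],[-21,0,0],[-28,0,0],[-35,0,0]]}' 40
cat >> h.py <<'E'
def go(x,y,z=None,yaw=None):
    T=toolT(); d=np.array([x,y,T[2,3] if z is None else z])-T[:3,3]
    a=np.degrees(np.arctan2(T[1,1],T[0,1])); s=state()
    print('t',s['time_s'],'pos',T[:3,3].round(1),'yaw',a.round(2),'tilt',np.degrees(np.arccos(min(1,-T[2,0]))).round(2),'F',np.round(s['force'],1),'tq',np.round(s['torque'],2),'w',round(s['gripper_width'],1),'q',np.round(s['qpos'],0))
    print('offset to target',(T[:3,:3].T@d).round(1), 'rotx', None if yaw is None else round(a-yaw,1))
E
python3 -c "
from h import *
go(484,304,244,6)"
```

```text
time_s: 0.57
ee_pos: [230.0, -363.8, 243.9]
ee_rot: [-134.1, 90.0, 97.2]
force: [0.9, -0.1, 0.8]
gripper_width: 91.3
t 0.5667 pos [ 230.  -363.8  243.9] yaw -38.68 tilt 0.03 F [ 0.9 -0.1  0.8] tq [-0.03 -0.1   0.05] w 91.3 q [-59.   4. 104.   0.  72. -21.]
offset to target [ 2.000e-01 -2.191e+02 -6.801e+02] rotx -44.7
```

```bash
python3 -m handwheel '{"gripper":[0,0,0,0,0],"offset":[[0,-12,-38],[0,-24,-76],[0,-36,-114],[0,-48,-152],[0,-60,-190]],"rot":[[-7,0,0],[-14,0,0],[-21,0,0],[-28,0,0],[-35,0,0]]}' 40
python3 -c "
from h import *
go(484,304,244,6)"
```

```text
time_s: 0.98
ee_pos: [302.7, -178.4, 243.9]
ee_rot: [66.9, 90.0, -26.8]
force: [0.2, 0.2, -0.0]
gripper_width: 91.1
t 0.9833 pos [ 302.7 -178.4  243.9] yaw -3.67 tilt 0.03 F [ 0.2  0.2 -0. ] tq [-0.01 -0.12 -0.01] w 91.1 q [-32.  -4. 111.   0.  72. -29.]
offset to target [-1.00e-01  1.50e+02 -4.93e+02] rotx -9.7
```

```bash
python3 -m handwheel '{"gripper":[0,0,0,0,0],"offset":[[0,12,-38],[0,24,-76],[0,36,-114],[0,48,-152],[0,60,-190]],"rot":[[-2,0,0],[-4,0,0],[-6,0,0],[-8,0,0],[-10,0,0]]}' 40
python3 -c "
from h import *
go(484,304,244,6)"
```

```text
time_s: 1.4
ee_pos: [375.8, 7.1, 244.0]
ee_rot: [51.9, 90.0, -32.0]
force: [0.3, -1.8, 0.3]
gripper_width: 91.3
t 1.4 pos [375.8   7.1 244. ] yaw 6.15 tilt 0.04 F [ 0.3 -1.8  0.3] tq [-0.08 -0.17 -0.05] w 91.3 q [ -1.  -1. 109.  -0.  72.  -7.]
offset to target [  -0.   139.4 -283.6] rotx 0.2
```

```bash
python3 -m handwheel '{"gripper":[0,0,0,0,0],"offset":[[0,20,-34],[0,40,-68],[0,60,-102],[0,80,-136],[0,100,-170]],"rot":[[0,0,0],[0,0,0],[0,0,0],[0,0,0],[0,0,0]]}' 40
python3 - <<'E'
from h import *
go(484,304,244,6)
T=toolT(); im=cv2.cvtColor(grab_frame('wrist'),cv2.COLOR_RGB2BGR); cv2.imwrite('pics/w1.png',im); np.save('T1.npy',T)
print(proj('wrist',(484,304,187.5),T))
E
```

```text
time_s: 1.82
ee_pos: [457.5, 186.8, 243.7]
ee_rot: [-33.9, 90.0, -117.8]
force: [0.4, -1.1, -0.4]
gripper_width: 91.0
t 1.8167 pos [457.5 186.8 243.7] yaw 6.08 tilt 0.03 F [ 0.4 -1.1 -0.4] tq [-0.01 -0.09  0.05] w 91.0 q [21. 10. 97. -0. 73. 15.]
offset to target [  -0.3   38.8 -113.8] rotx 0.1
(np.float64(334.95234364825814), np.float64(71.05598625694327))
```

View pics/w1.png

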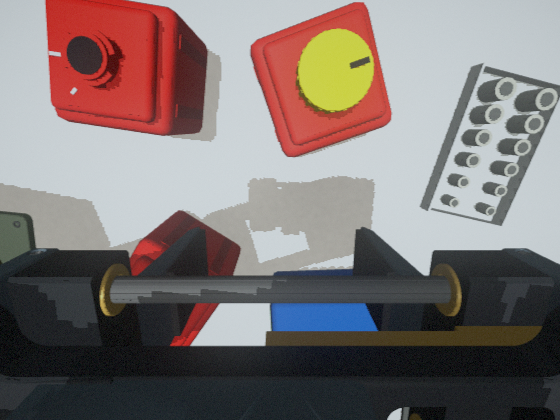

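The wrist view shows the yellow cap centred near (337,70), its pointer at (360,63), the tray to the right and an open lookalike to the left. The projected estimate was (335,71), so I'll measure the difference.

Run:
```python
from h import *
T=np.load('T1.npy'); im=cv2.imread('pics/w1.png')
hsv=cv2.cvtColor(im,cv2.COLOR_BGR2HSV); m=cv2.inRange(hsv,(22,120,90),(36,255,255)); m[150:]=0
c=max(cv2.findContours(m,0,1)[0],key=cv2.contourArea); el=cv2.fitEllipse(cv2.convexHull(c)); print(el)
C=onz('wrist',el[0],187.5,T); print(C)
# pointer dark inside
d=((hsv[...,2]<70)&(cv2.fillConvexPoly(np.zeros(m.shape,np.uint8),cv2.convexHull(c),1)>0)); v,u=np.nonzero(d); print(u.mean(),v.mean(),len(u))
P=np.stack([u,v],1).astype(np.float32); W=np.array([onz('wrist',p,187.5,T)[:2] for p in P]); w=W-W.mean(0); k=np.linalg.svd(w)[2][0]; print('ptr line yaw',np.degrees(np.arctan2(k[1],k[0])), 'from centre',np.degrees(np.arctan2(*(W.mean(0)-C[:2])[::-1])))
print('edge widths', onz('wrist',(el[0][0]+el[1][0]/2,el[0][1]),187.5,T)-onz('wrist',(el[0][0]-el[1][0]/2,el[0][1]),187.5,T))
```

```text
((334.3819885253906, 70.76457214355469), (76.02106475830078, 86.40347290039062), 24.930362701416016)
[483.57182342 304.14350987 187.5       ]
nan nan 0<stdin>:7: RuntimeWarning: Mean of empty slice.
  ret = ret.dtype.type(ret / rcount)
<stdin>:8: RuntimeWarning: Mean of empty slice.
Traceback (most recent call last):
numpy.linalg.LinAlgError: 1-dimensional array given. Array must be at least two-dimensional
```

The centre is (483.6,304.1), which agrees with the fixed cameras to within 1 mm. I'll move directly over the cap.

```bash
python3 -m handwheel '{"gripper":[0,0,0,0,0],"offset":[[0,12,-36],[0,24,-72],[0,36,-105],[0,39,-114],[0,39,-114]],"rot":[[0,0,0],[0,0,0],[0,0,0],[0,0,0],[0,0,0]]}' 40
python3 - <<'E'
from h import *
go(483.8,304,161,6)
T=toolT(); 
for n in('wrist','top'):
  im=cv2.cvtColor(grab_frame(n),cv2.COLOR_RGB2BGR); cv2.imwrite(f'pics/{n}2.png',im)
E
```

```text
time_s: 2.28
ee_pos: [484.2, 304.0, 242.9]
ee_rot: [-73.4, 89.9, -157.2]
force: [0.3, -0.3, -0.3]
gripper_width: 91.3
t 2.2833 pos [484.2 304.  242.9] yaw 6.2 tilt 0.06 F [ 0.3 -0.3 -0.3] tq [-0.06 -0.14 -0.  ] w 91.3 q [31. 17. 87.  0. 76. 25.]
offset to target [81.9 -0.4 -0.1] rotx 0.2
```

View pics/wrist2.png

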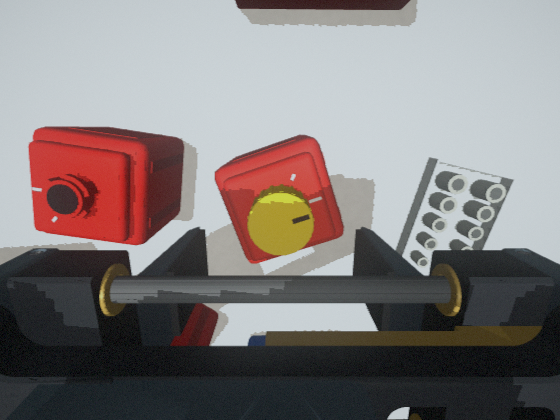

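The cap at about (281,222) is centred between the fingers (column 280). Next I descend.

```bash
python3 -m handwheel '{"gripper":[0,0,0,0,0],"offset":[[25,0,0],[50,0,0],[70,0,0],[82,0,0],[82,0,0]],"rot":[[0,0,0],[0,0,0],[0,0,0],[0,0,0],[0,0,0]]}' 40
python3 -c "
from h import *
go(483.8,304,161,6)"
```

```text
time_s: 2.8
ee_pos: [482.2, 299.0, 159.4]
ee_rot: [-60.2, 89.6, -144.2]
force: [-0.5, 0.0, 0.4]
gripper_width: 91.0
t 2.8 pos [482.2 299.  159.4] yaw 5.92 tilt 0.39 F [-0.5  0.   0.4] tq [-0.06 -0.12  0.05] w 91.0 q [31. 20. 95. -0. 65. 25.]
offset to target [-1.7  2.1 -4.8] rotx -0.1
```

```bash
python3 -m handwheel '{"gripper":[0,0],"offset":[[0,0,0],[0,0,0]],"rot":[[0,0,0],[0,0,0]]}' 40
python3 -c "
from h import *
go(483.8,304,161,6);print(state()['qpos'],state()['qvel'])"
```

```text
time_s: 2.97
ee_pos: [484.8, 301.4, 163.3]
ee_rot: [106.9, 89.9, 22.9]
force: [0.2, 1.1, 1.1]
gripper_width: 91.4
t 2.9667 pos [484.8 301.4 163.3] yaw 5.97 tilt 0.11 F [0.2 1.1 1.1] tq [-0.   -0.09 -0.01] w 91.4 q [31. 20. 95. -0. 65. 25.]
offset to target [ 2.3 -0.7 -2.7] rotx -0.0
[ 3.07283914e+01  1.99584021e+01  9.48138123e+01 -1.71743938e-02
  6.51151335e+01  2.47698935e+01] [ 0.49069275 -0.15493576 -0.92200394  0.10693336 -0.17553652  0.11330504]
```

```bash
python3 -m handwheel '{"gripper":[0,0,0,0],"offset":[[0,0,0],[0,0,0],[0,0,0],[0,0,0]],"rot":[[0,0,0],[0,0,0],[0,0,0],[0,0,0]]}' 40
python3 -c "
from h import *
go(483.8,304,161,6);print(state()['qpos'],state()['qvel'])
im=cv2.cvtColor(grab_frame('side'),cv2.COLOR_RGB2BGR); cv2.imwrite('pics/side3.png',cv2.resize(im[200:400,180:420],None,fx=3,fy=3))
im=cv2.cvtColor(grab_frame('wrist'),cv2.COLOR_RGB2BGR); cv2.imwrite('pics/wrist3.png',im)
go(483.8,304,161,6)"
```

```text
time_s: 3.3
ee_pos: [484.3, 302.3, 162.4]
ee_rot: [110.4, 89.9, 26.5]
force: [-0.3, -0.1, -0.5]
gripper_width: 91.3
t 3.3 pos [484.3 302.3 162.4] yaw 6.04 tilt 0.05 F [-0.3 -0.1 -0.5] tq [-0.05 -0.11 -0.04] w 91.3 q [31. 20. 95. -0. 65. 25.]
offset to target [ 1.4 -0.3 -1.8] rotx 0.0
[ 3.08160246e+01  2.00340348e+01  9.48272514e+01 -4.28051327e-03
  6.50876091e+01  2.47820027e+01] [ 0.1432608   0.21397613  0.31137792 -0.0088349  -0.11782272  0.06955819]
t 3.4 pos [484.2 302.2 162.1] yaw 6.04 tilt 0.02 F [-0.1 -0.7 -0.2] tq [-0.   -0.13 -0.07] w 91.6 q [31. 20. 95. -0. 65. 25.]
offset to target [ 1.1 -0.2 -1.8] rotx 0.0
```

View pics/side3.png

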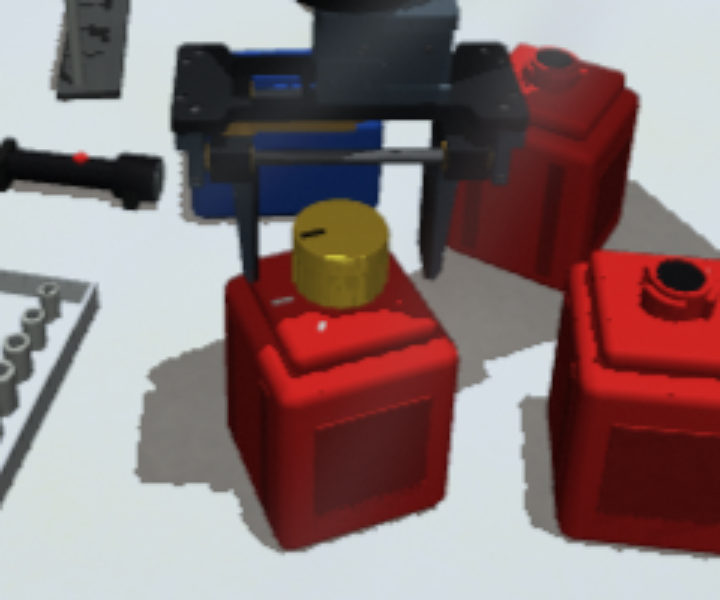

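View pics/wrist3.png

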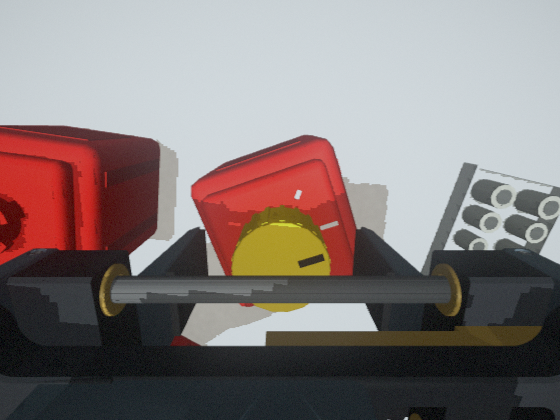

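The cap at (281,258) sits between the pads and the fingertips are above the shoulder. I'll nudge 2 mm and close.

```bash
python3 -m handwheel '{"gripper":[0,0.2,0.6,0.6,0.6],"offset":[[1,0,-2],[1,0,-2],[1,0,-2],[1,0,-2],[1,0,-2]],"rot":[[0,0,0],[0,0,0],[0,0,0],[0,0,0],[0,0,0]]}' 40
python3 -m handwheel '{"gripper":[0.7,0.7,0.7,0.7,0.7],"offset":[[0,0,0],[0,0,0],[0,0,0],[0,0,0],[0,0,0]],"rot":[[0,0,0],[0,0,0],[0,0,0],[0,0,0],[0,0,0]]}' 45
python3 -c "
from h import *
go(483.8,304,161,6)"
```

```text
time_s: 3.82
ee_pos: [483.9, 304.2, 160.8]
ee_rot: [-40.6, 90.0, -124.6]
force: [0.0, -0.7, -0.4]
gripper_width: 67.4
time_s: 4.23
ee_pos: [484.2, 304.2, 161.0]
ee_rot: [87.1, 90.0, 3.1]
force: [1.4, -0.1, -0.7]
gripper_width: 52.7
t 4.2333 pos [484.2 304.2 161. ] yaw 6.03 tilt 0.03 F [ 1.4 -0.1 -0.7] tq [-0.02 -0.26 -0.04] w 52.7 q [31. 20. 95. -0. 65. 25.]
offset to target [-0.  -0.4  0.1] rotx 0.0
```

```bash
python3 -m handwheel '{"gripper":[0.7,0.7,0.7,0.7,0.7],"offset":[[2,0,0],[4,0,0],[5,0,0],[5,0,0],[5,0,0]],"rot":[[0,0,0],[0,0,0],[0,0,0],[0,0,0],[0,0,0]]}' 45
python3 -c "
from h import *
go(483.8,304,156,6)
im=cv2.cvtColor(grab_frame('side'),cv2.COLOR_RGB2BGR); cv2.imwrite('pics/side4.png',cv2.resize(im[240:390,230:350],None,fx=4,fy=4))
go(483.8,304,156,6)
"
```

```text
time_s: 4.65
ee_pos: [484.2, 304.2, 157.0]
ee_rot: [102.8, 89.9, 18.8]
force: [-1.8, -2.0, 6.9]
gripper_width: 53.0
t 4.65 pos [484.2 304.2 157. ] yaw 6.03 tilt 0.08 F [-1.8 -2.   6.9] tq [-0.26  0.06 -0.01] w 53.0 q [31. 20. 95. -0. 64. 25.]
offset to target [ 1.  -0.4  0.1] rotx 0.0
t 4.7 pos [484.2 304.2 157.1] yaw 6.03 tilt 0.08 F [-0.6 -0.7  7. ] tq [-0.2   0.07 -0.02] w 52.9 q [31. 20. 95. -0. 64. 25.]
offset to target [ 1.1 -0.5  0.1] rotx 0.0
```

View pics/side4.png

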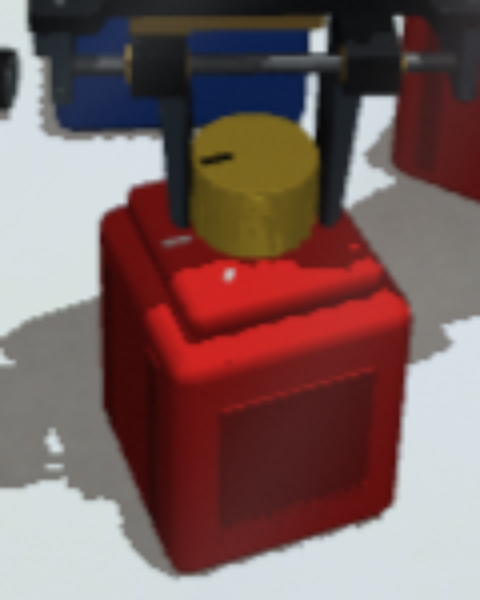

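The force is 7 N, so the cap is about 3–4 mm down and gripped. I'll press a bit more to reach about 9 N.

```bash
python3 -m handwheel '{"gripper":[0.7,0.7,0.7],"offset":[[1,0,0],[2,0,0],[2,0,0]],"rot":[[0,0,0],[0,0,0],[0,0,0]]}' 45
python3 -c "
from h import *
go(483.8,304,155,6)
"
```

```text
time_s: 4.95
ee_pos: [484.3, 304.2, 155.3]
ee_rot: [106.1, 89.9, 22.1]
force: [-1.6, -2.1, 8.8]
gripper_width: 52.9
t 4.95 pos [484.3 304.2 155.3] yaw 6.03 tilt 0.09 F [-1.6 -2.1  8.8] tq [-0.24  0.18  0.04] w 52.9 q [31. 20. 95. -0. 64. 25.]
offset to target [ 0.3 -0.5  0.2] rotx 0.0
```

8.8 N corresponds to about 4.8 mm pressed. Now the counter-clockwise twist, which is negative about tool x.

```bash
python3 -m handwheel '{"gripper":[0.7,0.7,0.7,0.7,0.7],"offset":[[0,0,0],[0,0,0],[0,0,0],[0,0,0],[0,0,0]],"rot":[[-4,0,0],[-9,0,0],[-14,0,0],[-20,0,0],[-26,0,0]]}' 45
python3 -c "
from h import *
go(483.8,304,155,58)
im=cv2.cvtColor(grab_frame('side'),cv2.COLOR_RGB2BGR); cv2.imwrite('pics/side5.png',cv2.resize(im[240:390,230:350],None,fx=4,fy=4))
go(483.8,304,156,58)
"
```

```text
time_s: 5.37
ee_pos: [484.7, 304.8, 155.7]
ee_rot: [96.2, 89.8, 38.5]
force: [0.5, 0.8, 8.3]
gripper_width: 52.9
t 5.3667 pos [484.7 304.8 155.7] yaw 32.31 tilt 0.2 F [0.5 0.8 8.3] tq [-0.02  0.06  0.01] w 52.9 q [31. 20. 95.  0. 64. -1.]
offset to target [ 0.7 -1.2  0.2] rotx -25.7
t 5.4167 pos [484.7 304.8 155.7] yaw 32.54 tilt 0.2 F [-0.1  0.1  8.3] tq [-0.03  0.04 -0.06] w 52.9 q [31. 20. 95.  0. 64. -2.]
offset to target [-0.3 -1.2  0.2] rotx -25.5
```

View pics/side5.png

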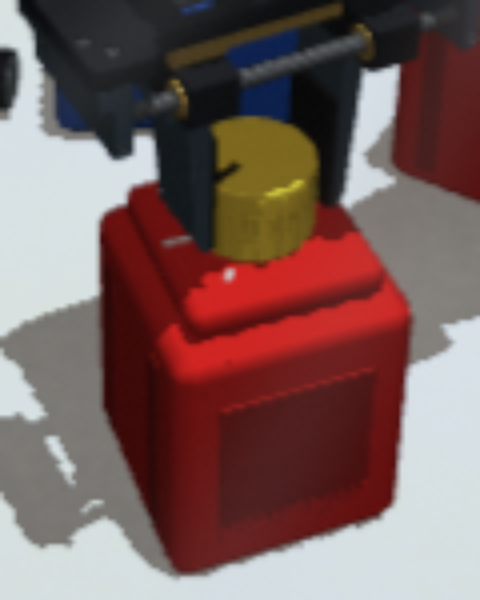

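The pointer has turned with the gripper to (225,172), the marks at (175,240) and (230,275) haven't moved, and the canister hasn't turned. I'll continue to 52°.

```bash
python3 -m handwheel '{"gripper":[0.7,0.7,0.7,0.7,0.7],"offset":[[0.5,0,0],[0.5,0,0],[0.5,0,0],[0.5,0,0],[0.5,0,0]],"rot":[[-5,0,0],[-11,0,0],[-17,0,0],[-23,0,0],[-27,0,0]]}' 45
python3 -m handwheel '{"gripper":[0.7,0.7],"offset":[[0,0,0],[0,0,0]],"rot":[[0,0,0],[0,0,0]]}' 45
python3 -c "
from h import *
go(483.8,304,155,58)
im=cv2.cvtColor(grab_frame('side'),cv2.COLOR_RGB2BGR); cv2.imwrite('pics/side6.png',cv2.resize(im[240:390,230:350],None,fx=4,fy=4))
im=cv2.cvtColor(grab_frame('wrist'),cv2.COLOR_RGB2BGR); cv2.imwrite('pics/wrist6.png',im)
"
```

```text
time_s: 5.83
ee_pos: [484.8, 305.0, 155.3]
ee_rot: [69.4, 89.8, 38.7]
force: [-0.6, 0.6, 8.8]
gripper_width: 52.9
time_s: 6.0
ee_pos: [484.8, 305.0, 155.3]
ee_rot: [68.4, 89.8, 37.4]
force: [-1.2, -0.2, 8.8]
gripper_width: 52.7
t 6.0 pos [484.8 305.  155.3] yaw 59.04 tilt 0.22 F [-1.2 -0.2  8.8] tq [ 0.05 -0.05 -0.  ] w 52.7 q [ 31.  20.  95.   0.  64. -28.]
offset to target [ 0.3 -1.4 -0.4] rotx 1.0
```

View pics/side6.png

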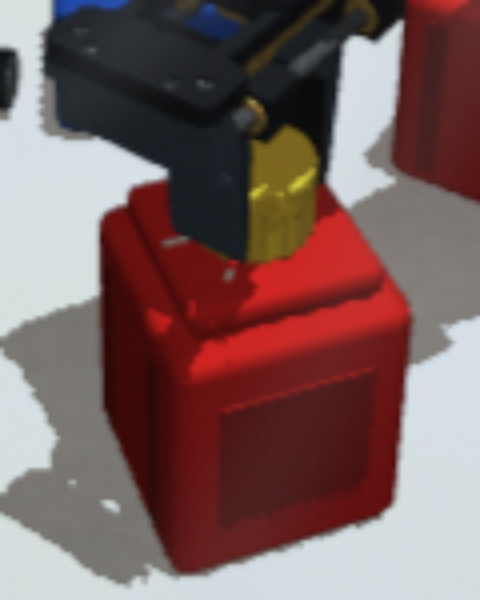

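View pics/wrist6.png

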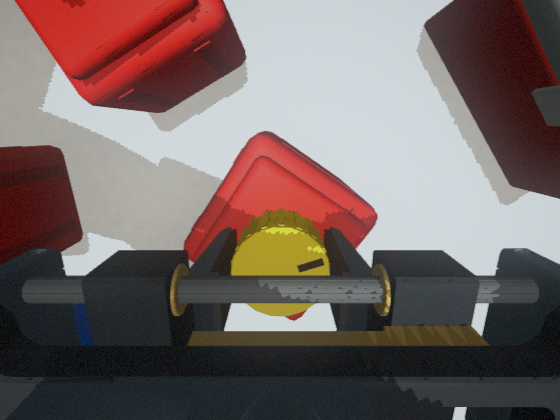

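In the wrist view the pointer at (312,265) sits as it did before the twist, so the cap turned 53° with the gripper. The canister marks in the side view are unmoved. I'll lift gently and watch the force.

```bash
python3 -m handwheel '{"gripper":[0.7,0.7,0.7,0.7,0.7],"offset":[[-2,0,0],[-4,0,0],[-6,0,0],[-8,0,0],[-10,0,0]],"rot":[[0,0,0],[0,0,0],[0,0,0],[0,0,0],[0,0,0]]}' 45
python3 -c "
from h import *
go(483.8,304,155,58)"
```

```text
time_s: 6.52
ee_pos: [484.0, 304.2, 163.5]
ee_rot: [76.8, 90.0, 45.8]
force: [0.8, -0.9, -1.0]
gripper_width: 53.0
t 6.5167 pos [484.  304.2 163.5] yaw 59.03 tilt 0.01 F [ 0.8 -0.9 -1. ] tq [ 0.04 -0.12 -0.01] w 53.0 q [ 31.  20.  95.   0.  65. -28.]
offset to target [ 8.5 -0.3 -0. ] rotx 1.0
```

```bash
python3 -m handwheel '{"gripper":[0.7,0.7,0.7,0.7,0.7],"offset":[[-3,0,0],[-7,0,0],[-11,0,0],[-16,0,0],[-22,0,0]],"rot":[[0,0,0],[0,0,0],[0,0,0],[0,0,0],[0,0,0]]}' 45
python3 -m handwheel '{"gripper":[0.7,0.7,0.7,0.7,0.7],"offset":[[-10,0,0],[-22,0,0],[-34,0,0],[-46,0,0],[-56,0,0]],"rot":[[0,0,0],[0,0,0],[0,0,0],[0,0,0],[0,0,0]]}' 45
python3 -m handwheel '{"gripper":[0.7,0.7,0.7,0.7,0.7],"offset":[[-6,0,0],[-8,0,0],[-8,0,0],[-8,0,0],[-8,0,0]],"rot":[[0,0,0],[0,0,0],[0,0,0],[0,0,0],[0,0,0]]}' 45
python3 -m handwheel '{"gripper":[0.7,0.7,0.7,0.7,0.7],"offset":[[0,0,0],[0,0,0],[0,0,0],[0,0,0],[0,0,0]],"rot":[[0,0,0],[0,0,0],[0,0,0],[0,0,0],[0,0,0]]}' 45
python3 -c "
from h import *
go(483.8,304,155,58)
for n in ('side','top','wrist'):
  im=cv2.cvtColor(grab_frame(n),cv2.COLOR_RGB2BGR); cv2.imwrite(f'pics/{n}7.png',im)
go(483.8,304,155,58)
"
```

```text
time_s: 6.93
ee_pos: [483.7, 303.9, 185.5]
ee_rot: [-111.8, 89.9, -142.8]
force: [0.5, -0.0, -0.7]
gripper_width: 52.8
time_s: 7.35
ee_pos: [484.2, 304.3, 243.2]
ee_rot: [57.6, 89.9, 26.6]
force: [-0.1, 0.3, -0.3]
gripper_width: 53.0
time_s: 7.77
ee_pos: [483.6, 303.9, 248.6]
ee_rot: [-114.1, 89.9, -145.0]
force: [0.1, 0.2, -0.8]
gripper_width: 52.8
time_s: 8.18
ee_pos: [484.0, 304.1, 249.3]
ee_rot: [-93.7, 90.0, -124.7]
force: [-0.4, -0.5, -1.8]
gripper_width: 53.0
t 8.1833 pos [484.  304.1 249.3] yaw 59.03 tilt 0.01 F [-0.4 -0.5 -1.8] tq [ 0.1  -0.14  0.02] w 53.0 q [ 31.  17.  87.  -0.  77. -28.]
offset to target [94.3 -0.1 -0.1] rotx 1.0
t 8.3333 pos [484.  304.1 249.4] yaw 59.03 tilt 0.01 F [ 0.2 -0.2 -1.8] tq [ 0.07 -0.13 -0.01] w 53.1 q [ 31.  17.  87.  -0.  77. -28.]
offset to target [94.4 -0.2 -0.1] rotx 1.0
```

View pics/side7.png

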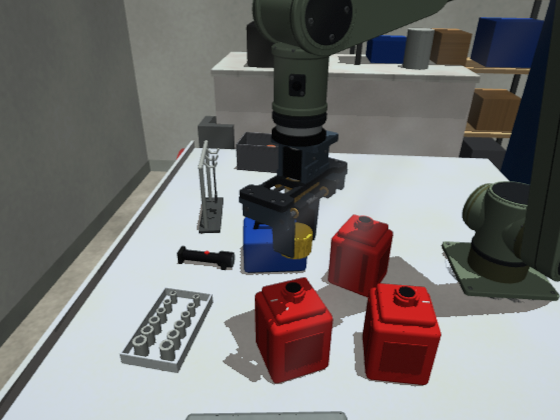

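View pics/top7.png

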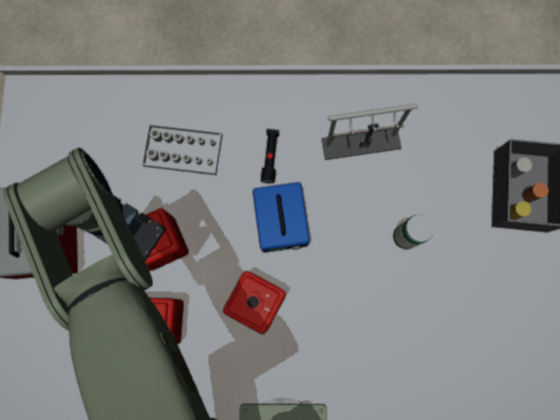

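View pics/wrist7.png

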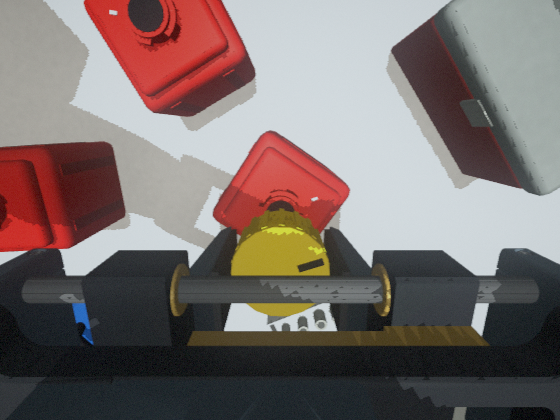

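The cap is off and level in the fingers at (299,240) in the side view, above the open neck at (293,287). The bystanders look unmoved. One numeric check, then I hand in.

Run:
```python
from h import *
print('neck',onz('side',(293,287),163))
a=cv2.imread('pics/side7.png');b=cv2.imread('pics/side0.png')
hsv=cv2.cvtColor(a,cv2.COLOR_BGR2HSV); m=cv2.inRange(hsv,(22,120,60),(36,255,255)); m[:200]=0;m[280:]=0
v,u=np.nonzero(m); print('cap px rows',v.min(),v.max(),'cols',u.min(),u.max())
for z in (230,235,240,245): print(z,proj('side',(484+0*27,304+27,z)))
t=cv2.imread('pics/top7.png').astype(int);t0=cv2.imread('pics/top0.png').astype(int)
for n,(x0,x1,y0,y1) in dict(tray=(140,228,120,180),torch=(258,285,125,188),charger=(248,315,178,255),spray=(390,440,210,255)).items():
    print(n,np.abs(t-t0)[y0:y1,x0:x1].max(2).mean().round(2))
job_done()
```

```text
neck [484.1334448  304.40763815 163.        ]
cap px rows 223 258 cols 282 312
230 (np.float64(293.46030064985484), np.float64(264.36280971880234))
235 (np.float64(293.54827037249754), np.float64(261.7485707635056))
240 (np.float64(293.6369064330889), np.float64(259.11452991989563))
245 (np.float64(293.72621643130464), np.float64(256.46046134471834))
tray 9.66
torch 8.17
charger 9.46
spray 9.43
the job is handed in; nothing more can be done
```

The red canister is open, and the gripper is holding the yellow cap level above the neck. I handed the job in at about 8.3 s of the 35 s allowed, and it reports no verdict.

- **Choice of canister:** I took the capped one, about 557 mm from the base. The two open look-alikes are at about 409 and 347 mm.
- **Press and twist:** I pressed the cap until the wrist read 8.8 N, about 5 mm down, then turned it 53° counter-clockwise. The pointer stayed fixed in the gripper and the marks on the canister did not move, so the cap turned and the canister did not.
- **Lift:** It came off with only −1 N on the wrist, so the canister was not dragged up.
- **Last checks on the cap:** Its lower edge is at z of about 240 mm, roughly 77–79 mm above the neck rim and within about 1 mm sideways. The tool tilt reads 0.01° and the fingers still hold 53 mm.
- **Last checks on the canister:** The neck measures (484.1, 304.4), within about 1 mm of the cap-axis position measured at the start, so the canister has not moved.
- **Bystanders:** The tray, torch, charger and green tin look unmoved. The top-view image difference was a similar low level (8–10) on all four, which I take as image noise and lighting; I did not measure their positions.

One disagreement came up: after the descent the arm read about 5 mm off and took about half a second to settle. I corrected a 2 mm offset before gripping.

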